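# Scan the sauce jar's code on the pantry scanner

### The job

Log the red sauce jar that came with the takeaway: stand it upright in the middle of the scanner's round yellow pad, wholly on the pad, turned so that its striped code squarely faces the scanner's dark window, and let go of it. Then press the blue button on top of the scanner fully down, and let it come up again. Do not drop the glass jar, and leave the other things on the table where they stand.

Things in the scene. Friction and masses are not known exactly. Their poses are not given: they have to be found in the camera images.
- jar: red jar, upright cylinder 56 mm in diameter, 105 mm high (red body to 90 mm, black lid above), about 0.3 kg. On one side a white patch with black bars (the code), 36 x 46 mm; a white seal strip 12 mm wide runs from it up and over the lid to the lid's centre, showing from above which way the code looks. Origin: centre of underside; z up, x from its axis out through the code
- code (a point): middle of the jar's striped code, on the jar's side: 28 mm from its axis along the jar's x, 38 mm above its underside
- scanner: code scanner, fixed: yellow round pad 90 mm in diameter, 4 mm high, with a white rim line, joined by a 4 mm high strip to a white housing 72 deep, 92 wide, 82 high, its front 97 mm from the pad's centre. Origin: pad's centre at table height; z up, x from the pad's centre to the housing. A jar faces the window when its x points as the scanner's x
- window (a point): middle of the scanner's dark window with a red line, on the housing's front face that looks at the pad: 97 mm from the pad's centre along the scanner's x, 43 mm above the table
- scan (a joint): travel of the blue button on top of the scanner's housing: 0 = up, 0.006 m = fully down; a spring returns it (about 4 N fully down)
- scan_top (a point): top centre of the blue button (30 mm in diameter, in a low black collar, pressed straight down) on the housing, 136 mm from the pad's centre along the scanner's x
- green_jar: bystander: green jar with a brass lid and a white band all round, 56 mm in diameter, 105 mm high; origin: centre of its underside
- amber_jar: bystander: amber jar with a white lid and a yellow band all round, 56 mm in diameter, 105 mm high; origin: centre of its underside
- can: bystander: blue drinks can, 66 mm in diameter, 115 mm high; origin: centre of its underside
- ornament: bystander: dark green pomegranate-shaped ornament, 74 mm in diameter, 84 mm high; origin: centre of its underside
- mug: bystander: white mug, 80 mm in diameter, 90 mm high; origin: centre of its underside
Things that resemble listed ones, but are neither listed nor needed, are in the scene too. There is more than one size of the scanner; the one meant has the size given above.

How it is judged:
On the way, in this order (a step that is already met when the one before it is completed fails the run):
1. the jar stands upright on the pad, let go and still, its code facing the window (horizontal distance between jar and scanner below 0.017 m and angle between jar's own z axis and vertical below 0.1 rad and height (world z) of jar below 0.008 m and angle between the x axis of jar and the x axis of scanner, either way round below 0.35 rad and horizontal distance between code and window below 0.09 m and contact force between the fingers and jar below 0.3 N and linear speed of jar below 0.02 m/s), for 0.2 s.
2. the scanner's button is pressed down while the jar's code faces the window (horizontal distance between jar and scanner below 0.017 m and angle between jar's own z axis and vertical below 0.1 rad and height (world z) of jar below 0.008 m and angle between the x axis of jar and the x axis of scanner, either way round below 0.35 rad and horizontal distance between code and window below 0.09 m and value of joint scan above 0.0045 m), for 0.05 s.
At the end, for the whole second after the job is handed in: the jar stands upright (within 0.1 rad) and still on the scanner's pad, its axis within 17 mm of the pad's centre, its code turned to the window within 0.35 rad (20 degrees); the button is up again (less than 1.5 mm down) (horizontal distance between jar and scanner below 0.017 m and angle between jar's own z axis and vertical below 0.1 rad and height (world z) of jar below 0.008 m and angle between the x axis of jar and the x axis of scanner, either way round below 0.35 rad and horizontal distance between code and window below 0.09 m and value of joint scan below 0.0015 m and linear speed of jar below 0.02 m/s); the robot touches nothing.
It fails at once if a bystander (green or amber jar, can, ornament, mug) is moved more than 30 mm from where it stood (distance of any of green_jar, amber_jar, can, ornament, mug from where it was at the start of the episode above 0.03 m).
It fails at once if the red jar is dropped (moves faster than 0.7 m/s out of the fingers' grip) (linear speed of jar above 0.7 m/s and contact force between the fingers and jar below 0.3 N).
It fails at once if the red jar is knocked over (leans more than 0.8 rad) (angle between jar's own z axis and vertical above 0.8 rad).
It fails at once if the button is pressed fully down before the jar stands on the pad facing the window (value of joint scan above 0.0045 m and not (horizontal distance between jar and scanner below 0.017 m and angle between jar's own z axis and vertical below 0.1 rad and height (world z) of jar below 0.008 m and angle between the x axis of jar and the x axis of scanner, either way round below 0.35 rad and horizontal distance between code and window below 0.09 m)).
It also fails if it takes over 48 s, if anything falls off the work surface, if the arm or the gripper's body presses on something with over 40 N, if the wrist force passes 120 N, or if a joint passes its speed limit or range.

### The arm

A 6-joint arm with a two-finger parallel gripper is mounted at the origin on the work surface. World frame = base frame: x ahead of the robot, y to its left, z up, the work surface at z = 0. Lengths are in m, angles in rad, forces in N, time in s.
With the tool pointing down it reaches from about 0.425 to 0.95 m from the base axis. Payload 3.5 kg.
Tool frame: the origin (TCP) lies on the centre line of the jaws, within the pads' length; the fingertips stand tip_extent ahead of it and the grasp point (between the pads) lies 2 mm behind it (tip_extent is the distance from the TCP to the fingertips, in m); z points along the fingers, y is the direction in which the jaws open and shut (so a half turn about z gives the same grasp; the last joint's range is limited). The gripper opens to 85 mm and grips with 20 to 120 N. Pads are 22 mm wide; open, the fingers measure 114 mm over their backs; the gripper's body (76 mm by 85 mm) begins 54 mm behind the grasp point. The pads swing forward as they close: fully open they stand 13 mm farther back than shut.
Start: joints at [-1.371, 0.286, 1.577, -0, 1.279, -0.15], TCP at [0.231, -0.634, 0.248] pointing down, gripper open.
Joint ranges: [-2.77, 2.77], [-0.9, 2.22], [0.21, 2.48], [-1.53, 4.67], [0.24, 2.81], [-2.84, 2.84]. Speed limits (rad/s): [2.79, 2.79, 3.14, 3.14, 3.14, 3.14].

### API

Orientations are given as a unit quaternion [x, y, z, w].
In Python, from plant import * gives the robot as it stands.
- The arm moves only by the shell command python3 -m crank 'ROWS' [FORCE]. ROWS is JSON, a list of rows, each a list of 7 numbers: the gripper's target within -1 to 1 (shut at 1, half-way at 0, fully open at -1), then the shift along the tool's x, y, z in cm, then the turn, a rotation vector about the tool's x, y, z in degrees. In form: [[fingers, tx, ty, tz, wx, wy, wz], ...]. A call has 1 to 5 rows; each row shifts and turns the commanded pose from where the row before left it, along the tool's axes as they then stand; what a row does not reach is not made up. A row lasts 1/10 s, in which the tool goes at most 50 mm and 8.59 degrees, less where a joint would pass 70% of its speed; a pose out of reach is approached as far as the arm can. A call is refused whole if a number of a shift passes 5 or a number of a turn 8.59, either way. A call with a gripper value outside its range is refused whole. The fingers move at their own pace and stop on an object; FORCE is the grip in N (left out, the last holds). Time passes only in rows, so rows that do not move let the fingers close. It gives the time, the measured TCP pose, the force and the opening at its end, in the units of the state.
- get_state(): the state, without advancing time (a new reading comes with each control period).
- read_camera(name): name is "scene" or "side" or "wrist"; returns a dict with "color" (400x640x3 uint8, red, green, blue), "vfov" (degrees; the focal length in pixels is half the picture's height over the tangent of half this angle, whatever the lens; pixels are square), "cx", "cy" (the principal point, pixels), "distortion" ([k1, k2, p1, p2, k3] as OpenCV has them; the pictures are not rectified), "cam_to_world" (4x4, takes a point from camera to world coordinates). Camera axes: x right, y up, looking along -z (the intrinsics and any distortion apply to the point x, -y, -z); pixel columns grow to the right and rows downward; lengths in m; the calibration is good to about 2 mm. A picture is of the moment at which its call begins. There is no depth.
- sign_off(): hands the job in, once; it reports no verdict.
Trained networks look in the newest picture that a camera, given by its name, has taken for a name from the list of things; names that differ only in an ending like _2 or _b are one class to them, and where a whole thing is asked for, a point or a joint stands for the part that bears it (a point fixed in the world has none). Each returns a list of dicts, best first, with "p" (0 to 1); they miss things now and then, are a little off and sometimes report something else, mostly with a low value. They report only what shows in the picture. A call takes as long as a camera call. They do not tell look-alikes from the thing itself.
- trace(thing, camera): "pixels" (400x640 bool, what is visible of it) and "location" ([column, row] in pixels, amid what is visible of it).
- place_of(thing, camera): "location" ([column, row] in pixels: a listed point, or the origin of a listed thing).
The state is a dict: "time": time; "qpos": joint angles; "dq": joint speeds; "joint_efforts": joint torques, N m; "eef_pos": TCP position; "tcp_rot": TCP orientation; "contact_force": force on the tool from outside, world axes, zero at the start; "wrist_torque": the same for the moment, N m; "opening": opening from 0.0 (shut) to 1.0 (fully open).
Only numpy, scipy, OpenCV 4.12 (cv2) and the standard library are available. Lean on these libraries where they do the work, as an engineer would, in place of code of your own. Each camera call takes 0.05 s, during which the arm holds its last target.

## Working session

There is one attempt and no reset: what is moved stays moved. The work goes in short steps, Python scripts to look and compute and a shell command to move; the robot and the scene stay as the last step left them, time stands still between calls to the robot, and variables do not carry over. Pictures are saved under pics/ and viewed, and the job is handed in when it is done.

```bash
ls; mkdir -p pics; python3 - <<'E'
from plant import *
import cv2
s=get_state();print(s)
for n in ["scene","side","wrist"]:
    c=read_camera(n);cv2.imwrite(f"pics/{n}0.png",c["color"][:,:,::-1]);print(n,c["vfov"],c["cx"],c["cy"],c["distortion"],c["cam_to_world"])
E
```

```text
pics
{'time': 0.0, 'qpos': array([-1.37100062e+00,  2.87225078e-01,  1.57819398e+00,  2.70799542e-07,
        1.27860656e+00, -1.50021268e-01]), 'dq': array([ 0.00082686, -0.00042249, -0.00035286,  0.00043266,  0.0010907 ,
       -0.00016425]), 'joint_efforts': array([ 9.64218889e-04, -4.05973077e+01, -2.92627752e+01, -1.24029739e-04,
        5.73988058e-03,  1.37417902e-05]), 'eef_pos': array([ 0.23122878, -0.63349362,  0.24689833]), 'tcp_rot': array([ 9.84741746e-01,  1.74017857e-01, -3.01421345e-05, -1.21610754e-03]), 'contact_force': array([ 0.28576382, -1.0314518 , -0.18754689]), 'wrist_torque': array([ 0.00498143, -0.03996976,  0.01026163]), 'opening': 1.0004804556060127}
scene 48.25560062972456 320.8393239734165 198.2233361687703 [-0.11323832  0.          0.          0.          0.        ] [[ 7.71628997e-01 -3.44919479e-01  5.34433573e-01  1.28954469e+00]
 [ 6.36072655e-01  4.17741787e-01 -6.48770666e-01 -8.28509825e-01]
 [ 5.18404459e-04  8.40548840e-01  5.41735525e-01  8.65571777e-01]
 [ 0.00000000e+00  0.00000000e+00  0.00000000e+00  1.00000000e+00]]
side 56.43875273051216 319.2962518156145 204.1811364910305 [-0.01968938  0.          0.          0.          0.        ] [[ 0.99985425  0.00806664 -0.01504717  0.46917118]
 [-0.01701097  0.54576731 -0.83776409 -0.8230644 ]
 [ 0.00145431  0.83789795  0.54582498  0.72175517]
 [ 0.          0.          0.          1.        ]]
wrist 59.410353740347894 318.4794496099227 199.30337214682893 [-0.02704711  0.          0.          0.          0.        ] [[ 0.34156335  0.89710292  0.28025137  0.3023545 ]
 [-0.93985541  0.32681987  0.09930051 -0.60882177]
 [-0.00250894 -0.29731318  0.95477672  0.37208597]
 [ 0.          0.          0.          1.        ]]
```

View pics/scene0.png

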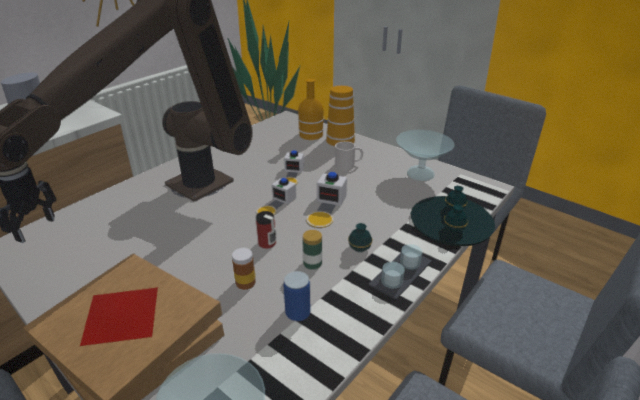

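View pics/side0.png

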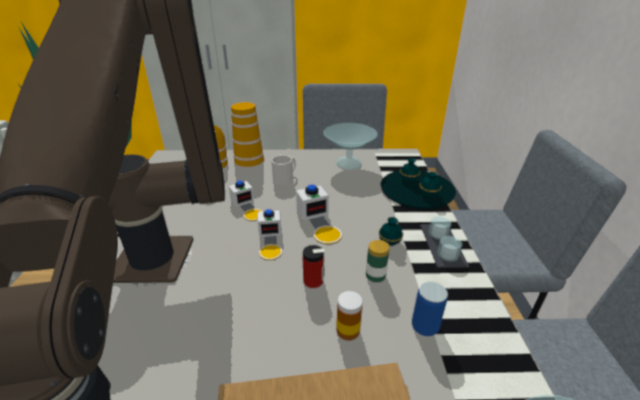

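View pics/wrist0.png

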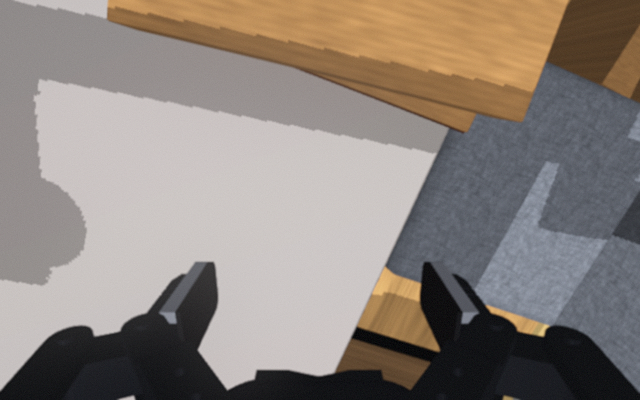

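The scene and side views show three scanners: in side, at about (312,205), (270,230) and (242,195), with pads at (328,234), (270,252) and (252,215). The red jar is at (313,267) in side, with its seal strip pointing right in that view. Next I'll measure the scanner sizes.

```bash
cat > h.py <<'E'
from plant import *
import cv2, numpy as np
def K(c):
    f=200/np.tan(np.radians(c["vfov"]/2)); return np.array([[f,0,c["cx"]],[0,f,c["cy"]],[0,0,1.]])
def ray(c,px):
    p=cv2.undistortPoints(np.array([[px]],float),K(c),np.array(c["distortion"]))[0,0]
    T=np.array(c["cam_to_world"]); d=T[:3,:3]@np.array([p[0],-p[1],-1]); return T[:3,3],d/np.linalg.norm(d)
def onz(c,px,z):
    o,d=ray(c,px); return o+d*(z-o[2])/d[2]
def proj(c,P):
    T=np.array(c["cam_to_world"]); q=(np.atleast_2d(P)-T[:3,3])@T[:3,:3]; q=q*[1,-1,-1]
    return cv2.projectPoints(q,np.zeros(3),np.zeros(3),K(c),np.array(c["distortion"]))[0][:,0]
def tri(a,pa,b,pb):
    A=[];B=[]
    for c,p in((a,pa),(b,pb)):
        o,d=ray(c,p);M=np.eye(3)-np.outer(d,d);A.append(M);B.append(M@o)
    return np.linalg.solve(sum(A),sum(B))
def up(c,x0,y0,x1,y1,k,name): cv2.imwrite(name,cv2.resize(c["color"][y0:y1,x0:x1,::-1],None,fx=k,fy=k,interpolation=cv2.INTER_CUBIC))
E
python3 - <<'E'
from h import *
import pickle
C={n:read_camera(n) for n in("scene","side")}
pickle.dump(C,open("c0.pkl","wb"))
np.set_printoptions(precision=4,suppress=True)
for n in C:
    c=C[n]
    for t,z in [("jar",0),("scanner",0),("window",.043),("scan_top",.085),("green_jar",0),("amber_jar",0),("can",0),("ornament",0),("mug",0),("code",.038)]:
        for r in place_of(t,n): print(n,t,round(r["p"],2),np.round(r["location"],1),onz(c,r["location"],z))
    # yellow pads
    im=cv2.cvtColor(c["color"],cv2.COLOR_RGB2HSV)
    m=cv2.inRange(im,(18,150,120),(30,255,255)); m[:150]=0
    k,l,s,ce=cv2.connectedComponentsWithStats(m)
    for i in range(1,k):
        if s[i,4]>40:
            pts=np.argwhere(l==i)[:,::-1].astype(float)
            W=np.array([onz(c,p,.004)[:2] for p in pts]); ctr=(W.max(0)+W.min(0))/2
            print(n,"yellow",ce[i],s[i,4],"w",W.mean(0),"extent",W.max(0)-W.min(0),ctr)
up(C["side"],220,160,420,310,4,"pics/s1.png")
up(C["scene"],230,130,390,280,4,"pics/s2.png")
E
```

```text
scene jar 0.83 [265.3 246.3] [ 0.4775 -0.1111  0.    ]
scene scanner 0.97 [320.4 222.6] [ 0.529   0.0926 -0.    ]
scene scanner 0.88 [287.  178.8] [0.2478 0.2316 0.    ]
scene scanner 0.62 [267.7 210.5] [0.3443 0.0317 0.    ]
scene window 0.94 [292.7 164.7] [0.2428 0.2715 0.043 ]
scene window 0.76 [326.1 195.9] [0.4826 0.1794 0.043 ]
scene window 0.57 [278.1 196.1] [0.3565 0.0736 0.043 ]
scene scan_top 0.58 [332.3 173. ] [0.446  0.2592 0.085 ]
scene scan_top 0.41 [281.2 179.3] [0.337  0.1122 0.085 ]
scene green_jar 0.85 [313.1 262.1] [ 0.6382 -0.0733  0.    ]
scene amber_jar 0.63 [245.9 280.2] [ 0.5433 -0.2525  0.    ]
scene can 0.87 [297.9 312.3] [ 0.7352 -0.2483  0.    ]
scene ornament 0.77 [360.2 247.8] [0.7065 0.0687 0.    ]
scene mug 0.96 [344.6 166.6] [0.36   0.4502 0.    ]
scene mug 0.53 [245.1 282.4] [ 0.5482 -0.26   -0.    ]
scene code 0.79 [271.7 235. ] [ 0.4892 -0.0917  0.038 ]
scene code 0.63 [246.  283.7] [ 0.5863 -0.2868  0.038 ]
scene yellow [591.0893 178.7595] 6111 w [1.1838 1.0176] extent [0.4751 0.6925] [1.1621 1.1214]
scene yellow [266.1587 209.1746] 63 w [0.3388 0
[... 1105 characters left out ...]
0.6987] extent [0.0873 0.0739] [0.1525 0.6987]
side yellow [428.4836 152.8689] 122 w [0.9864 0.6936] extent [0.0888 0.0632] [0.989  0.6926]
side yellow [241.9683 162.6349] 63 w [0.1651 0.6077] extent [0.0613 0.0579] [0.1634 0.6141]
side yellow [251.3868 214.1038] 106 w [0.2577 0.2205] extent [0.0428 0.0599] [0.2564 0.2215]
side yellow [327.25   233.7183] 284 w [0.5111 0.1082] extent [0.073  0.0722] [0.5121 0.1076]
side yellow [378.7943 246.7703] 209 w [0.6637 0.0417] extent [0.0593 0.061 ] [0.6632 0.0433]
side yellow [270.1066 251.1523] 197 w [0.3392 0.0265] extent [0.0544 0.059 ] [0.3389 0.0254]
side yellow [347.5732 328.4841] 157 w [ 0.546  -0.2546] extent [0.0526 0.038 ] [ 0.5478 -0.2485]
```

View pics/s1.png

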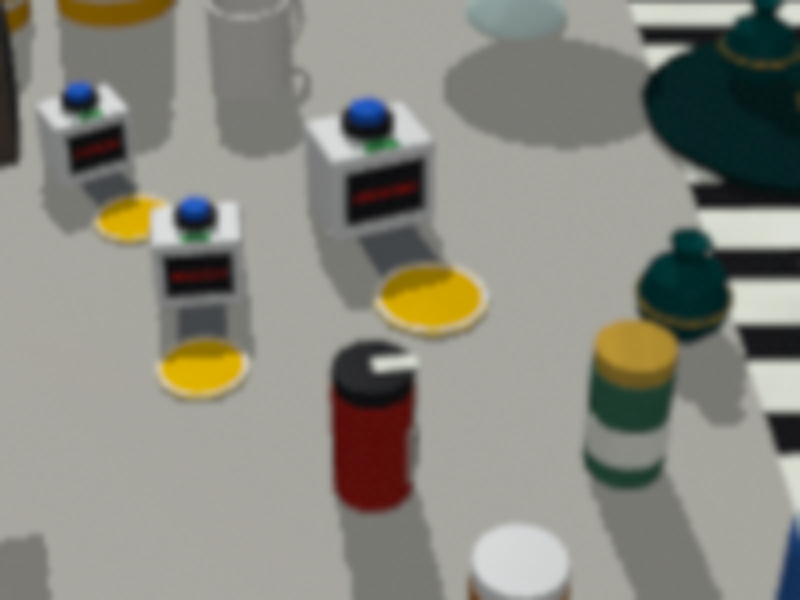

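View pics/s2.png

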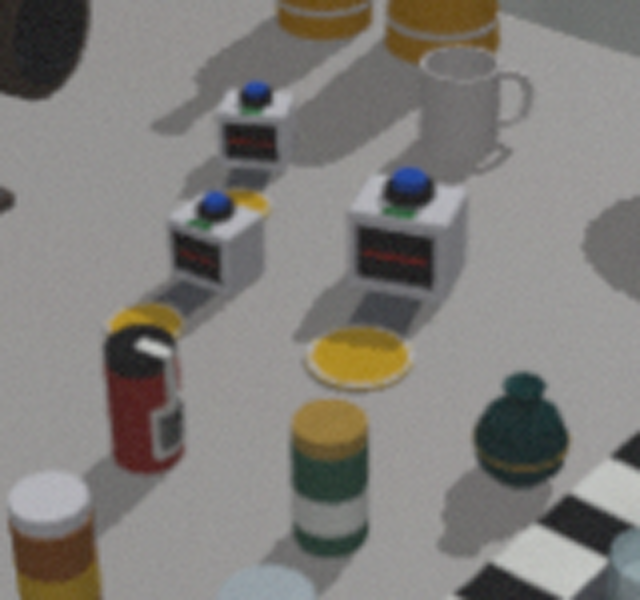

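```bash
python3 - <<'E'
from h import *
import pickle
np.set_printoptions(precision=4,suppress=True)
C=pickle.load(open("c0.pkl","rb"))
a,b=C["side"],C["scene"]
def S(x,y): return [220+(x+.5)/4-.5,160+(y+.5)/4-.5]
def N(x,y): return [230+(x+.5)/4-.5,130+(y+.5)/4-.5]
for n,c,f,pts in(("side",a,S,[(373,366),(418,361)]),("scene",b,N,[(138,344),(172,356)])):
    P=[onz(c,f(*p),.105) for p in pts]; d=P[1]-P[0]; print(n,P,np.degrees(np.arctan2(d[1],d[0])))
# housing top: button dome, window centre
for nm,p,q in(("button",(368,112),(410,182)),("window",(385,190),(396,257)),("wl",(347,203),(356,248)),("wr",(424,178),(434,265)),("pad",(432,298),(359,358))):
    print(nm,tri(a,S(*p),b,N(*q)))
# jar fit via trace masks
for n in("side","scene"):
    read_camera(n)
    r=trace("jar",n)[0]; m=r["pixels"]; ys,xs=np.nonzero(m); print(n,r["p"],xs.min(),xs.max(),ys.min(),ys.max())
    c=C[n]
    from scipy.optimize import minimize
    t=np.linspace(0,2*np.pi,40)
    def iou(p):
        P=np.vstack([np.c_[p[0]+.028*np.cos(t),p[1]+.028*np.sin(t),0*t+z] for z in(0,.105)])
        h=cv2.convexHull(proj(c,P).astype(np.float32)); M=np.zeros((1600,2560),np.uint8)
        cv2.fillConvexPoly(M,np.round((h+.5)*4-.5).astype(int),255); M=cv2.resize(M,(640,400),interpolation=cv2.INTER_AREA)/255.
        return np.abs(M-m).sum()
    best=minimize(iou,[.475,-.1],method="Nelder-Mead",options=dict(initial_simplex=[[.475,-.1],[.485,-.1],[.475,-.09]]))
    print(best.x,best.fun,m.sum())
E
```

```text
side [array([ 0.4661, -0.0947,  0.105 ]), array([ 0.4949, -0.0903,  0.105 ])] 8.83131344663215
scene [array([ 0.47  , -0.0985,  0.105 ]), array([ 0.5003, -0.0934,  0.105 ])] 9.69857309251319
button [0.4631 0.2369 0.0945]
window [0.4766 0.2016 0.0403]
wl [0.4451 0.1842 0.0424]
wr [0.5095 0.2136 0.0417]
pad [0.5126 0.1078 0.0003]
side 0.59 303 324 246 288
[ 0.4673 -0.0979] 78.46666666666667 842
scene 0.68 256 275 211 248
[ 0.468  -0.0963] 60.403921568627446 624
```

```bash
python3 -c "
import plant;print([n for n in dir(plant) if n[0]!='_']);print(getattr(plant,'tip_extent',None))"
python3 -m crank '[[-1,0,0,0,0,0,5.5],[-1,0,0,0,0,0,5.5],[-1,2.6,-4.1,0,0,0,0],[-1,2.6,-4.1,0,0,0,0],[-1,2.6,-4.1,0,0,0,0]]' 40
python3 -m crank '[[-1,2.6,-4.1,0,0,0,0],[-1,2.6,-4.1,0,0,0,0],[-1,2.6,-4.1,0,0,0,0],[-1,2.6,-4.1,0,0,0,0],[-1,2.6,-4.1,0,0,0,0]]'
```

```text
['Unreachable', 'get_state', 'place_of', 'read_camera', 'sign_off', 'tip_extent', 'trace']
0.017
time: 1.95
eef_pos: [0.2893, -0.4991, 0.2481]
tcp_rot: [0.997, 0.078, 0.0, -0.0]
contact_force: [0.6, 0.2, 0.9]
opening: 1.003
time: 2.45
eef_pos: [0.3856, -0.2757, 0.2487]
tcp_rot: [0.997, 0.079, 0.0, 0.0]
contact_force: [0.2, -0.3, -0.2]
opening: 1.0
```

```bash
python3 -m crank '[[-1,2.6,-4.1,0,0,0,0],[-1,2.6,-4.1,0,0,0,0],[-1,2.6,-4.1,0,0,0,0],[-1,0,0,0,0,0,0]]'
python3 - <<'E'
from h import *
c=read_camera("wrist"); cv2.imwrite("pics/w1.png",c["color"][:,:,::-1])
np.set_printoptions(precision=4,suppress=True)
import pickle; pickle.dump(c,open("w1.pkl","wb"))
print(get_state()["eef_pos"],proj(c,[[.4675,-.097,.105],[.4675+.0277,-.097+.0044,.105]]))
for t in("jar","code"):
  for r in place_of(t,"wrist"): print(t,r["p"],r["location"],onz(c,r["location"],0 if t=="jar" else .038))
E
```

```text
time: 2.85
eef_pos: [0.4442, -0.139, 0.2486]
tcp_rot: [0.997, 0.083, 0.001, -0.001]
contact_force: [0.1, -0.5, 0.6]
opening: 0.999
[ 0.4436 -0.1412  0.2486] [[268.9233 152.376 ]
 [267.6527 115.1606]]
jar 0.88 [281.2, 133.3] [ 0.4698 -0.0953  0.    ]
code 0.59 [279.3, 112.0] [ 0.494  -0.0942  0.038 ]
```

View pics/w1.png

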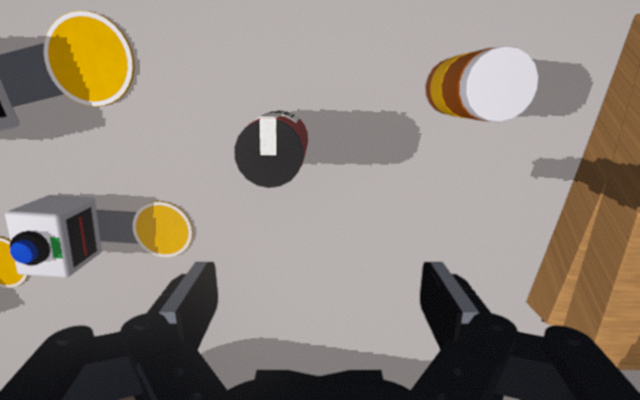

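The wrist view shows the lid centre at (270,151), with the strip running to about (267,117). The big pad is at (89,58) and its connecting strip runs off to the left.

```bash
python3 - <<'E'
from h import *
import pickle
np.set_printoptions(precision=4,suppress=True)
c=pickle.load(open("w1.pkl","rb"))
im=c["color"].astype(int)
lid=(im.max(2)<75); k,l,s,ce=cv2.connectedComponentsWithStats(lid.astype(np.uint8))
i=l[165,270]; cnt=max(cv2.findContours((l==i).astype(np.uint8),0,cv2.CHAIN_APPROX_NONE)[0],key=len)
h=cv2.convexHull(cnt); print("lid px",cv2.fitEllipse(cnt),cv2.minEnclosingCircle(h))
ctr=onz(c,cv2.minEnclosingCircle(h)[0],.105); print("lid",ctr)
e=onz(c,[267.5,119],.105); f=onz(c,[268.5,154],.105);print(e,f,"ang",np.degrees(np.arctan2(*(e-f)[1::-1])))
hsv=cv2.cvtColor(c["color"],cv2.COLOR_RGB2HSV); m=cv2.inRange(hsv,(18,150,100),(30,255,255))
k,l,s,ce=cv2.connectedComponentsWithStats(m); i=l[58,95]
pts=np.argwhere(l==i)[:,::-1]; cn=max(cv2.findContours((l==i).astype(np.uint8),0,cv2.CHAIN_APPROX_NONE)[0],key=len)[:,0]
W=np.array([onz(c,p,.004)[:2] for p in cn.astype(float)],np.float32); print("pad",cv2.fitEllipse(W))
up(c,0,0,200,150,4,"pics/w1z.png")
up(c,220,90,330,200,5,"pics/w1y.png")
E
```

```text
lid px ((269.4270935058594, 153.83975219726562), (63.30720138549805, 67.1650390625), 85.2335205078125) ((269.0810546875, 152.01141357421875), 34.4476318359375)
lid [ 0.4678 -0.0971  0.105 ]
[ 0.4924 -0.0928  0.105 ] [ 0.4662 -0.0968  0.105 ] ang 8.682817028961386
pad ((0.5117445588111877, 0.10562529414892197), (0.0781153216958046, 0.0784044936299324), 126.29554748535156)
```

View pics/w1y.png

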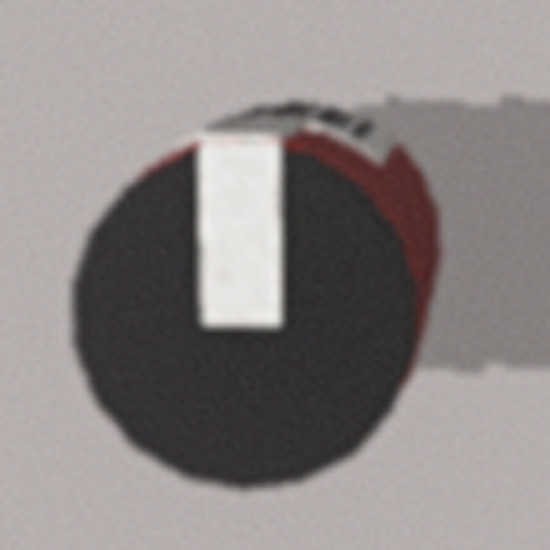

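View pics/w1z.png

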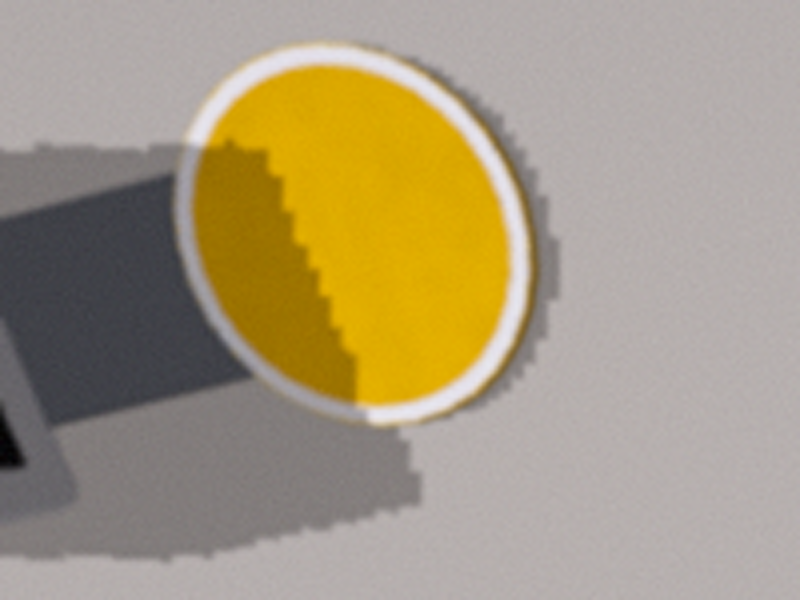

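```bash
python3 -m crank '[[-1,1.5,-2,2,0,0,0],[-1,1.6,-2,2,0,0,0],[-1,0,0,4,0,0,0],[-1,0,0,0,0,0,0]]'
python3 - <<'E'
from h import *
import pickle
np.set_printoptions(precision=4,suppress=True)
c=pickle.load(open("w1.pkl","rb"))
Z=lambda x,y:[(x+.5)/4-.5,(y+.5)/4-.5]
for a,b in(((0,220),(172,175)),((55,425),(250,377))):
    d=onz(c,Z(*a),.004)-onz(c,Z(*b),.004); print(np.degrees(np.arctan2(d[1],d[0])))
s=get_state(); print(s["eef_pos"],s["tcp_rot"]); 
c=read_camera("wrist"); cv2.imwrite("pics/w2.png",c["color"][:,:,::-1]); print(proj(c,[[.4678,-.097,.105]]))
E
```

```text
time: 3.4
eef_pos: [0.4636, -0.099, 0.1631]
tcp_rot: [0.997, 0.078, -0.005, -0.003]
contact_force: [-1.5, -0.3, -0.3]
opening: 1.003
110.8816493934995
111.0334482322563
[ 0.4636 -0.099   0.1631] [ 0.9969  0.078  -0.0051 -0.0026]
[[315.2135 222.2373]]
```

View pics/w2.png

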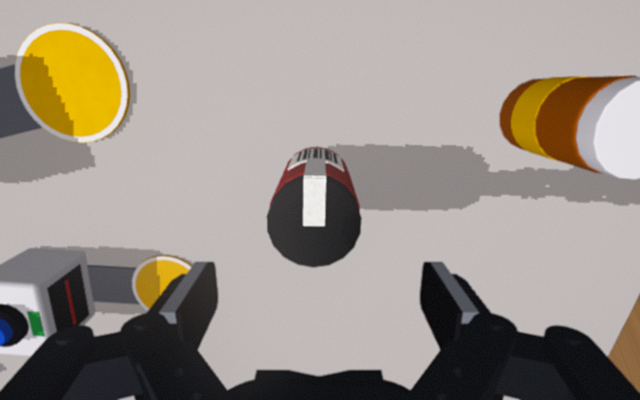

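Scanner yaw is 111° and jar yaw about 9°. In this picture the jar is centred between the jaws at (315,222). Now I'll descend.

```bash
python3 -m crank '[[-1,0.4,-0.1,2,0,0,0],[-1,0,0,2.5,0,0,0],[-1,0,0,2.5,0,0,0],[-1,0,0,2,0,0,0],[-1,0,0,0,0,0,0]]'
python3 - <<'E'
from h import *
print(get_state())
c=read_camera("wrist"); cv2.imwrite("pics/w3.png",c["color"][:,:,::-1])
c=read_camera("side"); up(c,250,150,400,300,4,"pics/s3.png")
E
```

```text
time: 3.95
eef_pos: [0.4701, -0.0988, 0.0777]
tcp_rot: [0.997, 0.078, -0.001, -0.001]
contact_force: [-0.8, 0.1, -0.8]
opening: 1.005
{'time': 3.95, 'qpos': array([-4.18658825e-01,  7.83729554e-02,  2.16310235e+00, -2.29439445e-04,
        9.03171942e-01,  9.96789160e-01]), 'dq': array([ 0.00511775, -0.03729687, -0.03445067, -0.00010239,  0.02342594,
        0.00122484]), 'joint_efforts': array([-1.26686264e-01, -2.64252162e+01, -2.40404606e+01, -2.21391187e-03,
       -1.86570059e-01, -4.73652290e-04]), 'eef_pos': array([ 0.47010685, -0.09878887,  0.07768414]), 'tcp_rot': array([ 9.96978187e-01,  7.76669468e-02, -1.38585283e-03, -6.48181811e-04]), 'contact_force': array([-0.82514895,  0.11670305, -0.78967364]), 'wrist_torque': array([ 0.02436914, -0.01595739,  0.00085374]), 'opening': 1.0047028553503996}
```

View pics/w3.png

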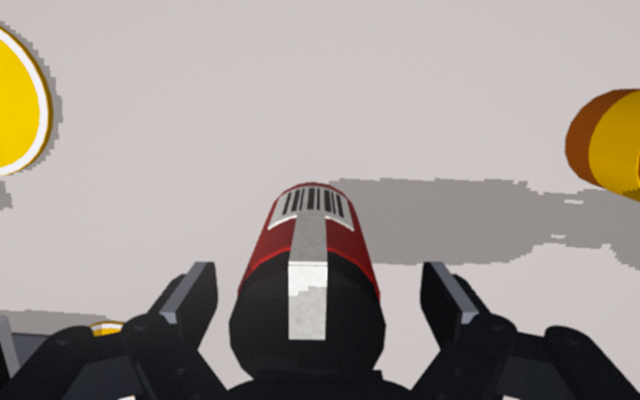

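View pics/s3.png

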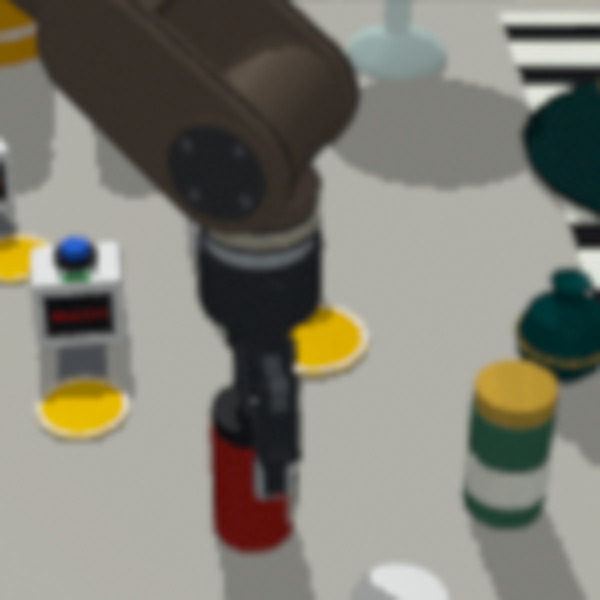

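```bash
python3 -m crank '[[-1,-0.2,-0.3,0.4,0,0,0],[-1,0,0,0,0,0,0],[0,0,0,0,0,0,0],[0.2,0,0,0,0,0,0],[0.5,0,0,0,0,0,0]]' 30
python3 -m crank '[[1,0,0,0,0,0,0],[1,0,0,0,0,0,0],[1,0,0,0,0,0,0]]' 40
```

```text
time: 4.55
eef_pos: [0.4689, -0.0951, 0.0751]
tcp_rot: [0.997, 0.079, 0.0, 0.0]
contact_force: [-0.6, 1.5, 3.7]
opening: 0.647
time: 4.85
eef_pos: [0.469, -0.0951, 0.0751]
tcp_rot: [0.997, 0.079, 0.0, 0.0]
contact_force: [-1.8, 2.0, 6.2]
opening: 0.645
```

```bash
python3 -m crank '[[1,0,0,-0.5,0,0,0],[1,0,0,-1.5,0,0,0],[1,0,0,-2,0,0,0],[1,0,0,0,0,0,0]]' 
python3 - <<'E'
from h import *
c=read_camera("wrist"); cv2.imwrite("pics/w4.png",c["color"][:,:,::-1])
c=read_camera("side"); up(c,220,130,400,280,4,"pics/s4.png")
E
```

```text
time: 5.25
eef_pos: [0.4698, -0.0956, 0.116]
tcp_rot: [0.997, 0.079, 0.002, 0.001]
contact_force: [0.2, 0.0, -4.0]
opening: 0.646
```

View pics/w4.png

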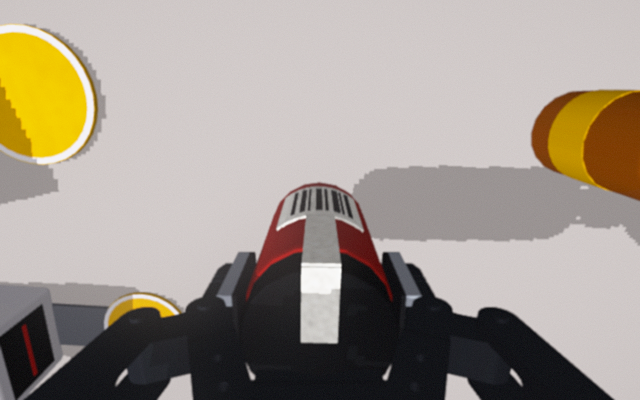

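View pics/s4.png

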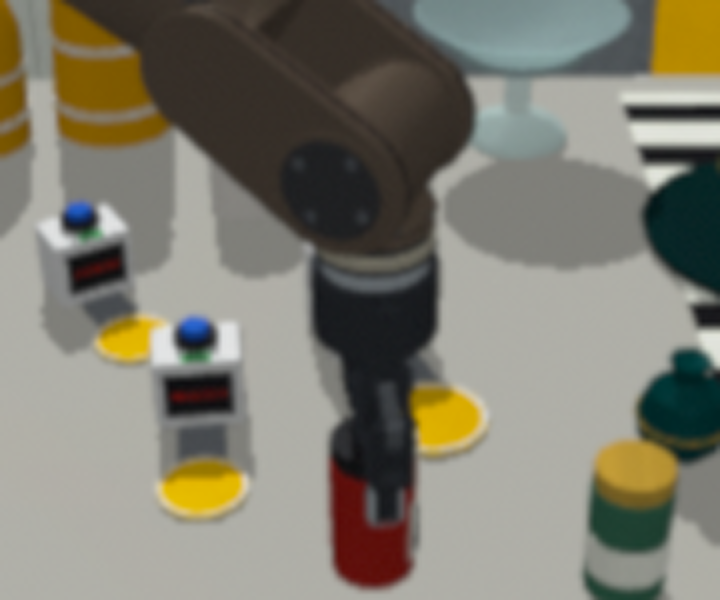

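```bash
python3 -m crank '[[1,0,0,-1,0,0,-8.5],[1,0,0,-1,0,0,-8.5],[1,0,0,-0.5,0,0,-8.5],[1,0,0,0,0,0,-8.5],[1,0,0,0,0,0,-8.5]]'
python3 -m crank '[[1,0,0,0,0,0,-8.5],[1,0,0,0,0,0,-8.5],[1,0,0,0,0,0,-8.5],[1,0,0,0,0,0,-8.5],[1,0,0,0,0,0,-8.5]]'
python3 -m crank '[[1,0,0,0,0,0,-8.5],[1,0,0,0,0,0,-8.5],[1,0,0,0,0,0,0]]'
python3 - <<'E'
from plant import *
import numpy as np
from scipy.spatial.transform import Rotation as R
s=get_state(); r=R.from_quat(s["tcp_rot"]); x=r.as_matrix(); print(s["eef_pos"],x, np.degrees(np.arctan2(x[1,0],x[0,0])))
print(r.inv().apply(np.array([.512,.1065,.12])-s["eef_pos"]))
E
```

```text
time: 5.85
eef_pos: [0.4675, -0.0947, 0.1375]
tcp_rot: [0.899, 0.438, -0.001, -0.001]
contact_force: [-0.2, 0.5, -4.9]
opening: 0.643
time: 6.35
eef_pos: [0.4673, -0.0946, 0.1372]
tcp_rot: [0.679, 0.734, -0.001, -0.002]
contact_force: [-0.0, -0.1, -3.3]
opening: 0.639
time: 6.65
eef_pos: [0.4674, -0.0947, 0.1373]
tcp_rot: [0.566, 0.824, -0.0, -0.002]
contact_force: [0.0, -0.2, -4.2]
opening: 0.644
[ 0.46740271 -0.09465365  0.1373445 ] [[-0.35876405  0.93342231 -0.00333884]
 [ 0.93342478  0.35877021  0.00145781]
 [ 0.00255863 -0.00259355 -0.99999336]] 111.02438330764858
[0.17171752 0.11384102 0.01748873]
```

```bash
python3 -m crank '[[1,3,2,0,0,0,0],[1,3.8,2.5,0,0,0,0],[1,3.8,2.5,0,0,0,0],[1,3.6,2.4,0,0,0,0],[1,3,2,0,0,0,0]]'
python3 -m crank '[[1,0,0,1.5,0,0,0],[1,0,0,1.3,0,0,0],[1,0,0,0,0,0,0]]'
cat > chk.py <<'E'
from h import *
from scipy.spatial.transform import Rotation as R
np.set_printoptions(precision=4,suppress=True)
s=get_state(); r=R.from_quat(s["tcp_rot"]); x=r.as_matrix(); print(s["eef_pos"],"yaw", np.degrees(np.arctan2(x[1,0],x[0,0])),"z",x[:,2],s["contact_force"])
print("rel pad cm",100*r.inv().apply(np.array([.512,.1065,.079])-s["eef_pos"]))
import sys
t=sys.argv[1]
c=read_camera("wrist"); cv2.imwrite(f"pics/w{t}.png",c["color"][:,:,::-1])
c=read_camera("side"); up(c,230,120,410,270,4,f"pics/s{t}.png")
c=read_camera("scene"); up(c,250,130,390,270,4,f"pics/n{t}.png")
E
python3 chk.py 5
```

```text
time: 7.15
eef_pos: [0.5126, 0.1085, 0.1381]
tcp_rot: [0.567, 0.823, -0.0, -0.001]
contact_force: [0.1, -0.6, -3.2]
opening: 0.643
time: 7.45
eef_pos: [0.5103, 0.1057, 0.1075]
tcp_rot: [0.567, 0.824, -0.002, -0.003]
contact_force: [-1.1, 0.6, -3.4]
opening: 0.641
[0.5103 0.1057 0.1075] yaw 110.93536885481605 z [-0.0079 -0.0005 -1.    ] [-1.0654  0.5992 -3.3581]
rel pad cm [0.0099 0.2081 2.8454]
```

View pics/w5.png

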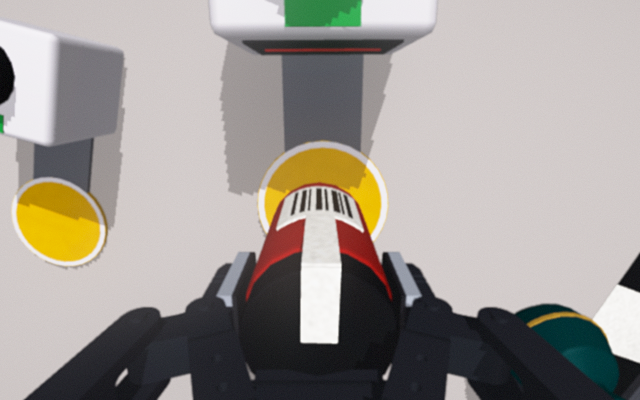

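View pics/s5.png

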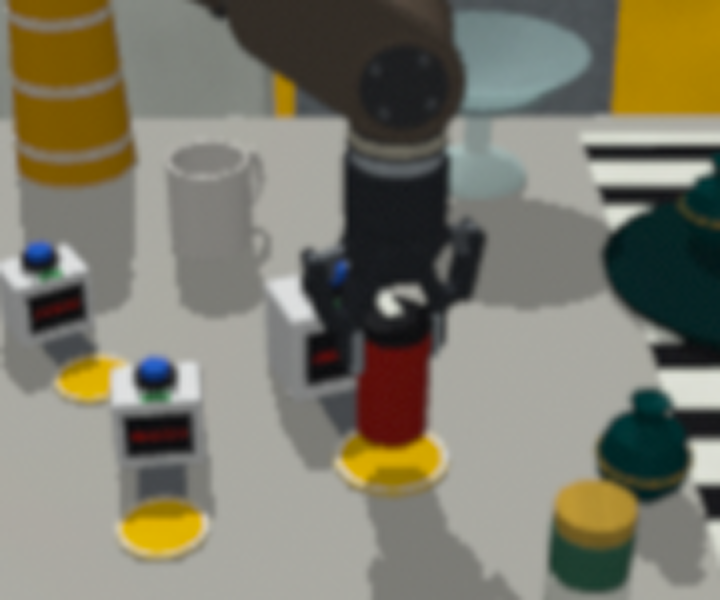

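View pics/n5.png

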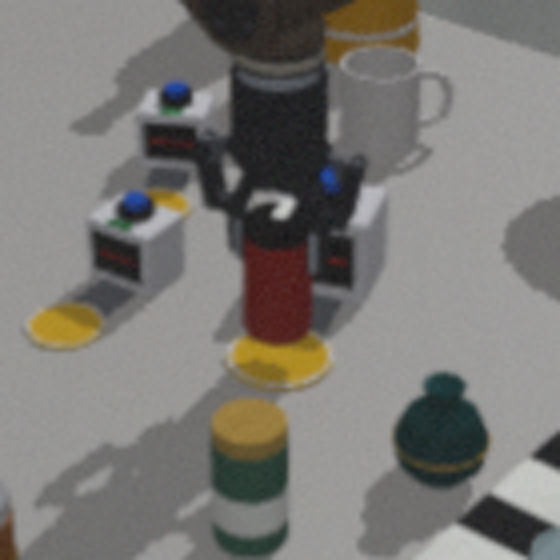

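The jar is centred over the pad and the code lines up with the window (wrist columns about 320 and 322). I'll lower it gently.

```bash
python3 -m crank '[[1,0,0.1,1,0,0,0],[1,0,0,0.9,0,0,0],[1,0,0,0.4,0,0,0],[1,0,0,0,0,0,0]]'
python3 chk.py 6
```

```text
time: 8.0
eef_pos: [0.5133, 0.1065, 0.0871]
tcp_rot: [0.566, 0.824, -0.001, -0.001]
contact_force: [-1.0, -0.0, -3.2]
opening: 0.641
[0.5133 0.1065 0.0871] yaw 111.01975606501256 z [-0.0024 -0.     -1.    ] [-0.988  -0.0178 -3.1578]
rel pad cm [ 0.0423 -0.1213  0.8103]
```

View pics/s6.png

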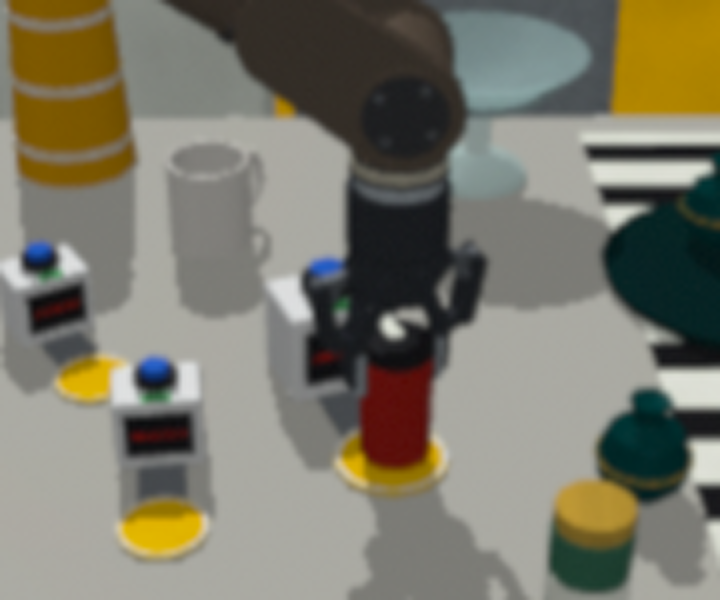

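View pics/n6.png

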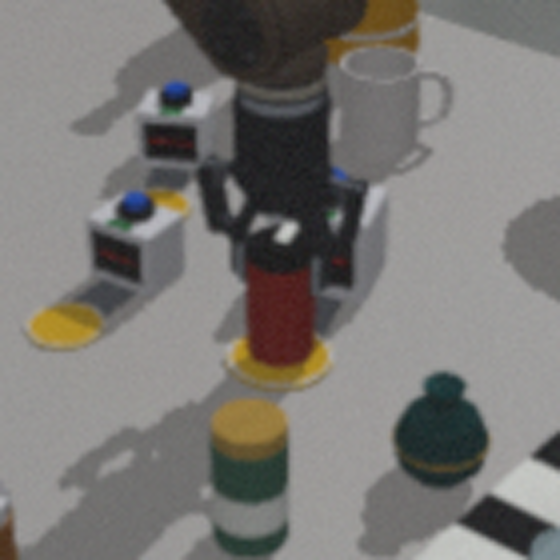

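```bash
python3 -m crank '[[1,0,-0.1,0.4,0,0,0],[1,0,0,0.2,0,0,0],[1,0,0,0,0,0,0]]'
python3 -m crank '[[1,0,0,0.1,0,0,0],[1,0,0,0.1,0,0,0],[1,0,0,0,0,0,0]]'
```

```text
time: 8.45
eef_pos: [0.5129, 0.1064, 0.0819]
tcp_rot: [0.566, 0.824, -0.0, -0.0]
contact_force: [-0.2, 0.2, -5.0]
opening: 0.643
time: 8.75
eef_pos: [0.5131, 0.1064, 0.0802]
tcp_rot: [0.566, 0.824, -0.0, -0.0]
contact_force: [-1.2, 0.3, -3.7]
opening: 0.644
```

```bash
python3 -m crank '[[1,0,0,0.1,0,0,0],[1,0,0,0,0,0,0]]'
python3 -m crank '[[1,0,0,0.1,0,0,0],[1,0,0,0,0,0,0]]'
```

```text
time: 8.95
eef_pos: [0.5132, 0.1063, 0.0793]
tcp_rot: [0.566, 0.824, -0.0, -0.0]
contact_force: [-0.3, 0.3, -4.3]
opening: 0.646
time: 9.15
eef_pos: [0.5134, 0.1063, 0.0792]
tcp_rot: [0.566, 0.824, -0.0, -0.0]
contact_force: [-3.1, 0.2, 3.1]
opening: 0.642
```

Touchdown: the force went from −4 to +3 N. Releasing gradually.

```bash
python3 -m crank '[[-0.3,0,0,0,0,0,0],[-0.4,0,0,0,0,0,0],[-0.6,0,0,0,0,0,0],[-1,0,0,0,0,0,0],[-1,0,0,0,0,0,0]]'
python3 chk.py 7
```

```text
time: 9.65
eef_pos: [0.5135, 0.1064, 0.0784]
tcp_rot: [0.566, 0.824, 0.0, 0.0]
contact_force: [0.9, -0.5, 0.6]
opening: 0.998
[0.5135 0.1064 0.0784] yaw 111.04048600039933 z [ 0.0007  0.0001 -1.    ] [ 0.933  -0.4615  0.618 ]
rel pad cm [ 0.0647 -0.1344 -0.0584]
```

View pics/w7.png

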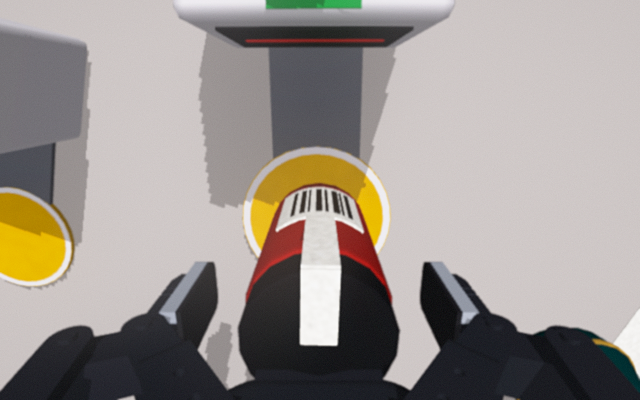

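The jar is standing, released and clear of both pads, and its code faces the window. Going up.

```bash
python3 -m crank '[[-1,0,0,-2,0,0,0],[-1,0,0,-3,0,0,0],[-1,0,0,-4,0,0,0],[-1,-2,0,-4,0,0,0],[-1,-2,0,0,0,0,0]]'
python3 -m crank '[[-1,-3,0,0,0,0,0],[-1,0,0,0,0,0,0]]'
python3 chk.py 8; python3 - <<'E'
from h import *
import pickle
np.set_printoptions(precision=4,suppress=True)
c=read_camera("wrist"); pickle.dump(c,open("w8.pkl","wb"))
im=c["color"].astype(int)
print(proj(c,[[.512,.1065,.109],[.512,.1065,.004],[.512-.136*.358,.1065+.136*.9336,.09]]))
for r in place_of("scan_top","wrist"): print(r["p"],r["location"],onz(c,r["location"],.09))
E
```

```text
time: 10.3
eef_pos: [0.5314, 0.0689, 0.2158]
tcp_rot: [0.565, 0.825, 0.003, 0.006]
contact_force: [-0.3, -0.3, 0.3]
opening: 1.003
time: 10.5
eef_pos: [0.5395, 0.0387, 0.209]
tcp_rot: [0.567, 0.824, 0.0, 0.001]
contact_force: [-0.3, 1.0, 0.1]
opening: 1.003
[0.5395 0.0387 0.209 ] yaw 110.879548180004 z [ 0.0019 -0.0011 -1.    ] [-0.3473  1.0455  0.1018]
rel pad cm [ 7.3412 -0.1726 12.9921]
[[ 318.3501   98.8905]
 [ 318.5275   96.3606]
 [ 318.2439 -148.6357]]
```

View pics/w8.png

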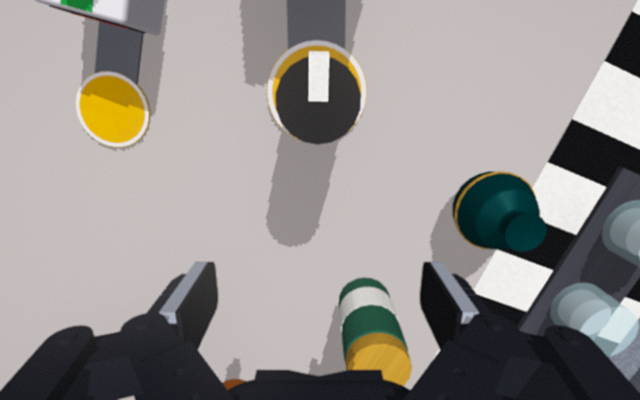

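View pics/s8.png

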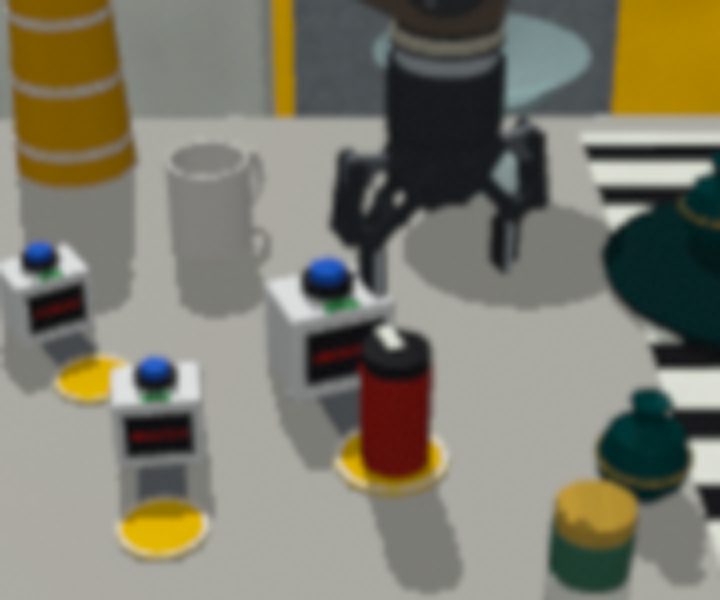

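View pics/n8.png

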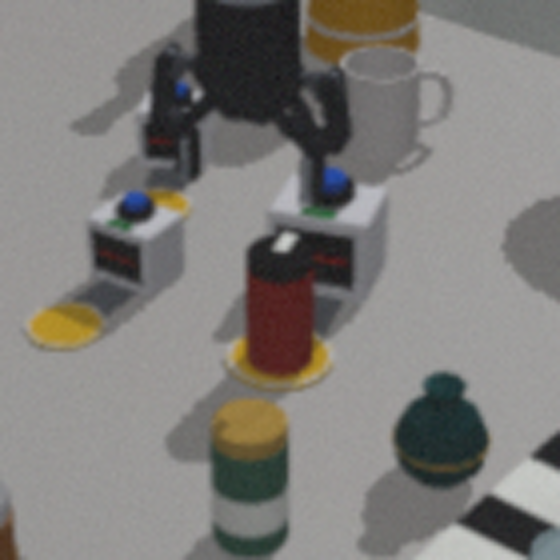

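The jar stands near the pad's centre and the code faces the window. Wrist shows the lid at (318,98), predicted (318,99). Next I'll shut the fingers and move over the button at about (0.463, 0.234).

```bash
python3 -m crank '[[1,4,0,0,0,0,0],[1,4.2,0,0,0,0,0],[1,4.2,0,0,0,0,0],[1,4.2,0,0,0,0,0],[1,4,0,0,0,0,0]]' 20
python3 -m crank '[[1,0,0,3,0,0,0],[1,0,0,3,0,0,0],[1,0,0,0,0,0,0],[1,0,0,0,0,0,0]]'
python3 - <<'E'
from h import *
from scipy.spatial.transform import Rotation as R
np.set_printoptions(precision=4,suppress=True)
s=get_state(); r=R.from_quat(s["tcp_rot"]); print(s["eef_pos"],s["contact_force"],s["opening"])
print(100*r.inv().apply(np.array([.4633,.2345,.111])-s["eef_pos"]))
E
python3 chk.py 9
```

```text
time: 11.25
eef_pos: [0.4629, 0.2355, 0.2082]
tcp_rot: [0.566, 0.825, 0.0, -0.0]
contact_force: [0.9, 0.1, -0.1]
opening: 0.142
time: 11.65
eef_pos: [0.4638, 0.2336, 0.1482]
tcp_rot: [0.566, 0.825, -0.001, -0.001]
contact_force: [0.8, -1.1, -0.3]
opening: -0.001
[0.4638 0.2336 0.1482] [ 0.8158 -1.0979 -0.3324] -0.0006572634059363914
[ 0.0983 -0.011   3.7169]
[0.4638 0.2336 0.1482] yaw 111.09077099087543 z [-0.0015 -0.0003 -1.    ] [ 0.8158 -1.0979 -0.3324]
rel pad cm [-13.5974  -0.0685   6.9141]
```

View pics/w9.png

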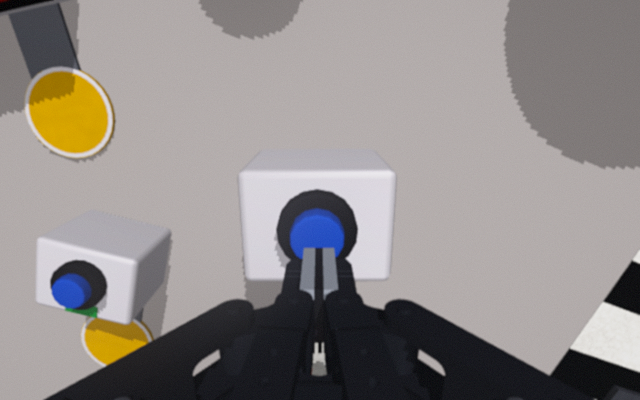

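View pics/s9.png

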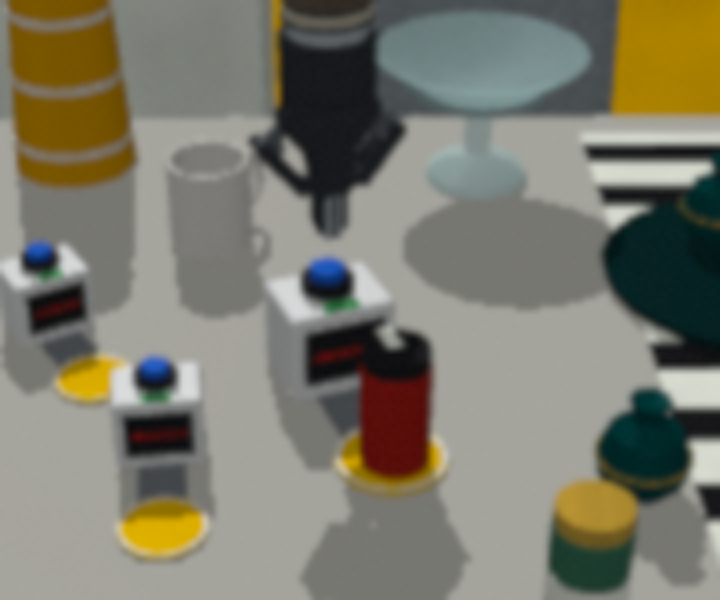

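View pics/n9.png

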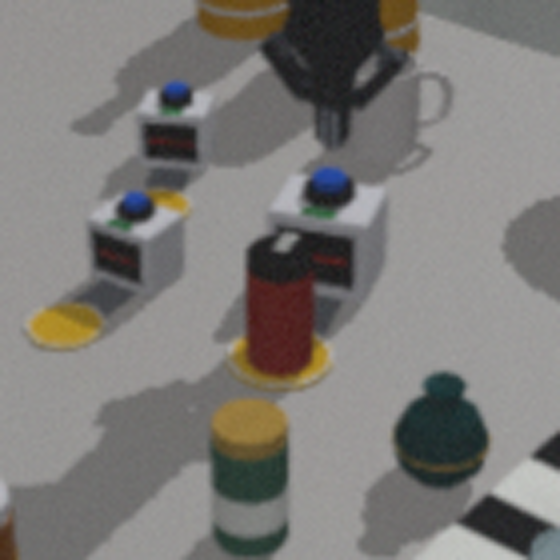

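```bash
python3 - <<'E'
from h import *
from scipy.spatial.transform import Rotation as R
np.set_printoptions(precision=4,suppress=True)
c=read_camera("wrist")
hsv=cv2.cvtColor(c["color"],cv2.COLOR_RGB2HSV); m=cv2.inRange(hsv,(105,150,80),(130,255,255)); k,l,s,ce=cv2.connectedComponentsWithStats(m); i=l[225,317]; print(s[i])
ctr=[s[i,0]+s[i,2]/2-.5, s[i,1]+s[i,2]/2-.5]
st=get_state(); r=R.from_quat(st["tcp_rot"])
for z in(.092,.098): P=onz(c,ctr,z); print(ctr,P,100*r.inv().apply(P-st["eef_pos"]))
w=s[i,2]; f=K(c)[0,0]; print("depth from 30mm",f*.03/w, np.array(c["cam_to_world"])[:3,3])
E
```

```text
[ 286  206   55   53 2014]
[np.float64(313.0), np.float64(233.0)] [0.4629 0.2305 0.092 ] [-0.1795 -0.3841  5.8301]
[np.float64(313.0), np.float64(233.0)] [0.4621 0.2329 0.098 ] [ 0.0723 -0.3734  5.2301]
depth from 30mm 0.19121657687025623 [0.4377 0.3033 0.2753]
```

The button centre is about (317,233) in wrist, within roughly 2 mm of the fingertips' axis. Pressing down in steps.

```bash
python3 -m crank '[[1,0,0,1.5,0,0,0],[1,0,0,1.2,0,0,0],[1,0,0,0,0,0,0]]' 
python3 -m crank '[[1,0,0,0.4,0,0,0],[1,0,0,0.3,0,0,0],[1,0,0,0,0,0,0]]'
```

```text
time: 12.15
eef_pos: [0.4633, 0.2327, 0.1191]
tcp_rot: [0.566, 0.824, -0.001, -0.001]
contact_force: [-2.0, -0.1, 3.0]
opening: -0.002
time: 12.45
eef_pos: [0.4644, 0.2332, 0.1151]
tcp_rot: [0.566, 0.824, -0.0, -0.0]
contact_force: [-2.6, -1.0, 5.5]
opening: -0.0
```

```bash
python3 -m crank '[[1,0,0,0.2,0,0,0],[1,0,0,0,0,0,0]]' 
python3 -m crank '[[1,0,0,0.2,0,0,0],[1,0,0,0,0,0,0],[1,0,0,0,0,0,0]]'
python3 chk.py 10
```

```text
time: 12.65
eef_pos: [0.4645, 0.2332, 0.1148]
tcp_rot: [0.566, 0.824, -0.001, -0.0]
contact_force: [-6.2, -2.4, 14.6]
opening: 0.001
time: 12.95
eef_pos: [0.4646, 0.2333, 0.1147]
tcp_rot: [0.566, 0.825, -0.001, -0.001]
contact_force: [-10.8, -3.7, 23.5]
opening: 0.001
[0.4646 0.2333 0.1147] yaw 111.09060640575873 z [-0.0022 -0.0015 -1.    ] [-10.8336  -3.718   23.5195]
rel pad cm [-13.5345  -0.131    3.5731]
```

View pics/w10.png

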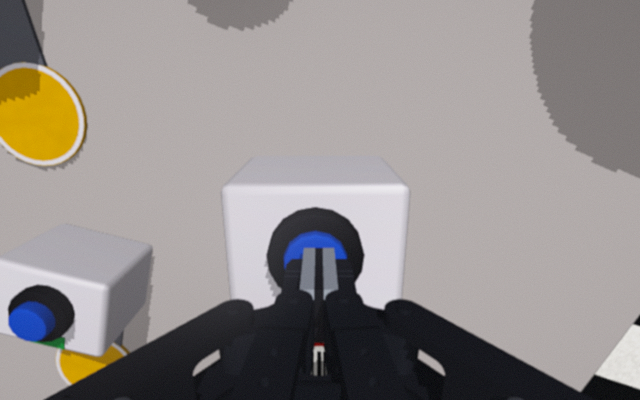

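View pics/s10.png

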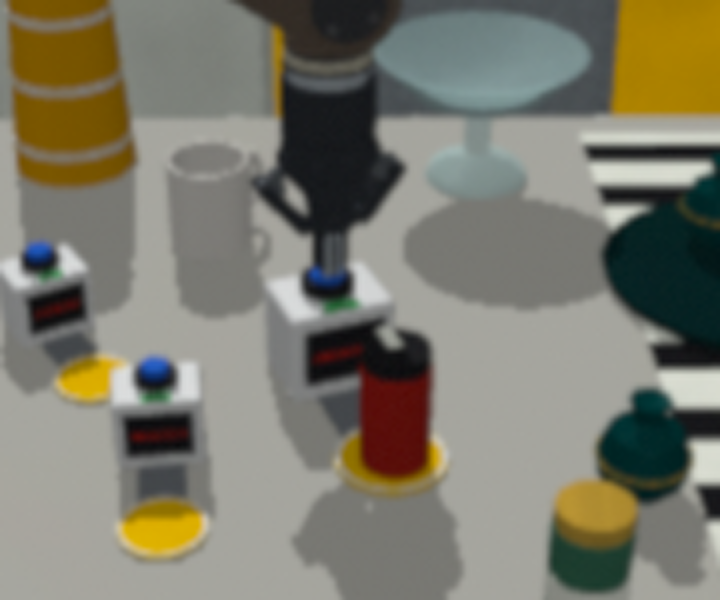

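View pics/n10.png

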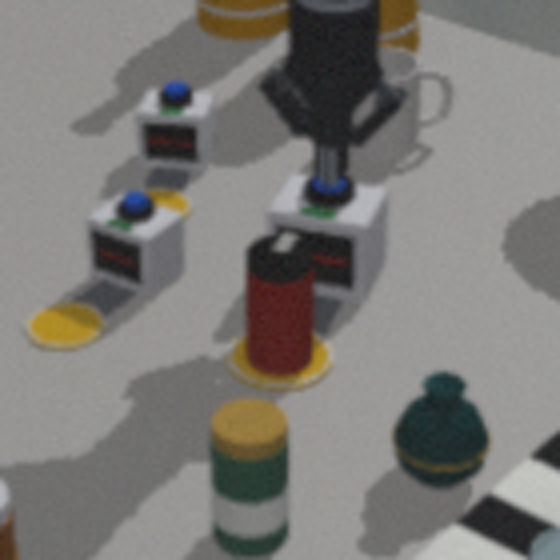

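The button is visibly sunk into its collar under the fingertips, in side at (327,280) of the crop. Lifting off.

```bash
python3 -m crank '[[1,0,0,-1,0,0,0],[1,0,0,-2,0,0,0],[1,0,0,-4,0,0,0],[1,0,0,-3,0,0,0],[1,0,0,0,0,0,0]]' 
python3 -m crank '[[1,0,0,0,0,0,0],[1,0,0,0,0,0,0]]'
python3 chk.py 11; python3 - <<'E'
from h import *
np.set_printoptions(precision=4,suppress=True)
for n in("side","scene"):
  c=read_camera(n)
  for t,z in(("jar",.004),("scan_top",.1),("green_jar",0),("amber_jar",0),("can",0),("ornament",0),("mug",0)):
    for r in place_of(t,n)[:3]: print(n,t,round(r["p"],2),onz(c,r["location"],z)[:2])
E
```

```text
time: 13.6
eef_pos: [0.4674, 0.2342, 0.2159]
tcp_rot: [0.566, 0.824, 0.004, 0.003]
contact_force: [0.7, 0.4, 0.9]
opening: -0.002
time: 13.8
eef_pos: [0.4636, 0.233, 0.2086]
tcp_rot: [0.566, 0.824, -0.001, -0.001]
contact_force: [-0.5, -0.0, -0.0]
opening: -0.003
[0.4636 0.233  0.2086] yaw 111.0392728570677 z [-0.0026 -0.0007 -1.    ] [-0.5494 -0.0404 -0.0462]
rel pad cm [-13.5523   0.0133  12.9575]
side jar 0.71 [0.5254 0.1224]
side jar 0.7 [0.6908 0.0513]
side scan_top 0.55 [0.2045 0.2845]
side scan_top 0.52 [0.4694 0.2548]
side scan_top 0.44 [0.3274 0.0833]
side green_jar 0.57 [ 0.6271 -0.0842]
side amber_jar 0.79 [ 0.5472 -0.2569]
side can 0.83 [ 0.7292 -0.2471]
side ornament 0.59 [0.6905 0.0693]
side mug 0.73 [0.3398 0.4984]
scene jar 0.71 [ 0.6311 -0.0771]
scene jar 0.56 [0.5162 0.0961]
scene scan_top 0.56 [0.4716 0.2253]
scene scan_top 0.5 [0.3514 0.0997]
scene green_jar 0.71 [ 0.6406 -0.0794]
scene amber_jar 0.88 [ 0.5477 -0.2625]
scene can 0.75 [ 0.7408 -0.2476]
scene ornament 0.81 [0.7008 0.0647]
scene mug 0.73 [0.3466 0.4755]
```

View pics/s11.png

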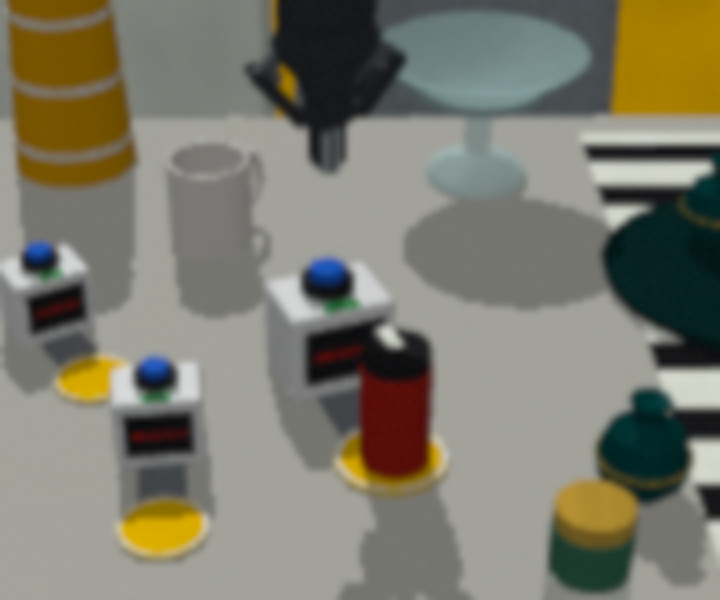

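View pics/n11.png

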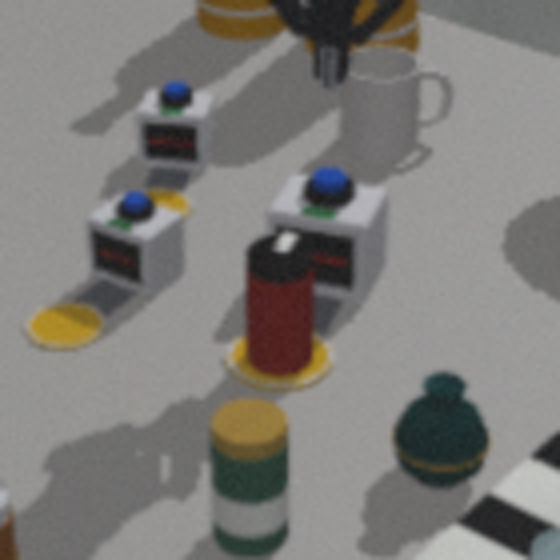

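The networks' side estimate for the jar is about 20 mm off from the pad, so I'll check it against the clean wrist picture w8 and the side silhouette.

```bash
python3 - <<'E'
from h import *
import pickle
np.set_printoptions(precision=4,suppress=True)
c=pickle.load(open("w8.pkl","rb"))
m=(c["color"].max(2)<75).astype(np.uint8); k,l,s,ce=cv2.connectedComponentsWithStats(m); i=l[120,318]
cn=max(cv2.findContours((l==i).astype(np.uint8),0,cv2.CHAIN_APPROX_NONE)[0],key=len)
print(s[i],cv2.minEnclosingCircle(cn)); print("lid",onz(c,cv2.minEnclosingCircle(cn)[0],.109))
a=onz(c,[318.3,53],.109)-onz(c,[318,102],.109);print("yaw",np.degrees(np.arctan2(a[1],a[0])))
for n in("side","scene"):
  c=read_camera(n); hsv=cv2.cvtColor(c["color"],cv2.COLOR_RGB2HSV)
  m=cv2.inRange(hsv,(0,150,50),(8,255,255))|cv2.inRange(hsv,(172,150,50),(180,255,255))
  p=proj(c,[[.512,.1065,.05]])[0].astype(int); k,l,s,ce=cv2.connectedComponentsWithStats(m); i=l[p[1],p[0]]; print(n,s[i])
  for P in([.512,.1065],[.517,.1065],[.512,.1115]):
    t=np.linspace(0,6.28,60); q=proj(c,np.c_[P[0]+.028*np.cos(t),P[1]+.028*np.sin(t),0*t+.004]); print(P,q.min(0),q.max(0))
E
```

```text
[ 278   64   83   85 4646] ((319.0, 105.0), 43.324459075927734)
lid [0.5137 0.1032 0.109 ]
yaw 110.56408295440347
side [320 212  17  27 371]
[0.512, 0.1065] [318.6559 228.6581] [336.4608 239.5752]
[0.517, 0.1065] [320.2454 228.6439] [338.0521 239.5597]
[0.512, 0.1115] [318.6312 227.7244] [336.3728 238.5641]
scene [312 201  16  22 180]
[0.512, 0.1065] [310.7387 213.0561] [327.5234 222.7671]
[0.517, 0.1065] [311.8794 213.5923] [328.6951 223.3379]
[0.512, 0.1115] [311.7119 212.4093] [328.4612 222.0786]
```

```bash
python3 -c "
from plant import *
print(get_state()['contact_force']);print(sign_off())"
```

```text
[0.16714026 0.21479683 0.83558434]
the job is handed in; nothing more can be done
None
```

I stood the red jar upright on the pad of the largest of the three scanners, let go of it, pressed the blue button fully down and let it come up, then handed the job in at about 14 s. `sign_off()` reported no verdict.

- **Scanner choice:** its yellow disc measured 78 mm inside the white rim, and the pad-to-window distance came out at 98 mm. Both fit the 90 mm pad and 97 mm given.
- **Jar position:** the wrist and side pictures put the jar within about 4 mm of the pad's centre (limit 17 mm).
- **Jar turn:** its code was at about 110.6° against the scanner's 111° (limit 20°).
- **Button:** it gave under the fingertips and stopped hard at about 23 N, and it looked sunk into its collar. After I lifted off, it looked up again.
- **Bystanders:** none visibly moved. The networks' positions agree with the first ones to about 15 mm, except the mug in the side view, which read about 28 mm off. The arm did not go near the mug and the scene view did not show that shift, so I took it as noise.
- **Disagreements:** the network's side-view estimate of the jar read about 20 mm off the pad's centre. The colour outline in the same view and the wrist view both contradict it, so I set it aside. At the end the networks also reported two false jars, at the ornament and at the green jar.

At hand-in the arm was clear, with the fingertips about 9 cm above the button and about 1 N of sensor noise.

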